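Fit a spare card in the card rack and lock it down

ROBOT

A 6-joint arm with a two-finger parallel gripper is mounted at the origin on a cart in front of the work surface, level with it; the furniture and walls round the work are solid. World frame = base frame: x ahead of the robot, y to its left, z up, the work surface at z = 0. Lengths are in mm, angles in rad, forces in N, time in s.
With the tool pointing down it reaches from about 350 to 775 mm from the base axis. Payload 7.3 kg.
Tool frame: the origin (TCP) lies on the centre line of the jaws, within the pads' length; the fingertips stand finger_overhang ahead of it and the grasp point (between the pads) lies 8 mm behind it (finger_overhang is the distance from the TCP to the fingertips, in mm); z points along the fingers, y is the line along which they close (so a half turn about z gives the same grasp; the last joint's range is limited). The gripper opens to 92 mm and grips with 3 to 60 N. Pads are 19 mm wide; open, the fingers measure 130 mm over their backs; the gripper's body (75 mm by 190 mm) begins 47 mm behind the grasp point.
Start: joints at [-1.442, 0.342, 1.524, -0, 1.275, -0.146], TCP at [142.483, -505.318, 199.541] pointing down, gripper open.
Joint ranges: [-2.53, 2.53], [-0.77, 2.02], [0.04, 2.7], [-1, 4.14], [0.28, 2.66], [-3.11, 3.11]. Speed limits (rad/s): [2.57, 2.57, 3.14, 3.14, 3.14, 3.14].

INTERFACE

Orientations are given as [roll, pitch, yaw] about the fixed x, y, z axes, in that order (R = Rz(yaw) Ry(pitch) Rx(roll)).
In Python, from plant import get_obs, capture, close_job, finger_overhang gives the robot as it stands.
- The arm moves only by the shell command python3 -m inch 'ROWS'. ROWS is JSON, one flat list of numbers, 7 for each row, row after row: the turn, a rotation vector about the tool's x, y, z scaled (see below), then the shift along the tool's x, y, z scaled (see below), then the closure, from -1 (fully open) to 1 (shut). In form: [ax, ay, az, tx, ty, tz, gripper, ax, ay, az, tx, ty, tz, gripper, ...]. A call has 1 to 10 rows; each row shifts and turns the commanded pose from where the row before left it, along the tool's axes as they then stand; what a row does not reach is not made up. The controller multiplies each number of a shift by 0.8 m and each number of a turn by 1.5 rad. A row lasts 1/12 s, in which the tool goes at most 41.7 mm and 7.16 degrees, less where a joint would pass 70% of its speed; a pose out of reach is approached as far as the arm can. A call with a number of a shift or a turn outside -1 to 1 is refused whole. A call with a gripper value outside its range is refused whole. The fingers move at their own pace and stop on an object; the grip force is fixed at half the most. Time passes only in rows, so rows that do not move let the fingers close. It gives the time, the measured TCP pose, the force, the opening and the grip force at its end, in the units of the state.
- get_obs(): the state, without advancing time (a new reading comes with each control period).
- capture(name): name is "scene" or "top"; returns a dict with "image" (420x560x3 uint8, red, green, blue), "mtx" (3x3 intrinsics, pixels), "pose" (4x4, takes a point from camera to world coordinates). Camera axes: x right, y up, looking along -z (the intrinsics and any distortion apply to the point x, -y, -z); pixel columns grow to the right and rows downward; lengths in mm; the calibration is good to about 2 mm. A picture is of the moment at which its call begins. There is no depth.
- close_job(): hands the job in; it is judged then, once.
The state is a dict: "time": time; "joint_positions": joint angles; "dq": joint speeds; "tau": joint torques, N m; "tool_pos": TCP position; "tcp_rot": TCP orientation; "contact_force": force on the tool from outside, world axes, zero at the start; "moment": the same for the moment, N m; "grip_width": finger opening in mm; "finger_force": force on a finger pad.
Only numpy, scipy, OpenCV 4.12 (cv2) and the standard library are available. Lean on these libraries where they do the work, as an engineer would, in place of code of your own. Each camera call takes 0.05 s, during which the arm holds its last target. There are 200 camera calls.

TASK

Take the spare tall circuit card out of the black comb stand and fit it in the empty place of the aluminium card rack, component side facing the same way as on the two cards already there: slide it down its guides, without dropping it in, and press it fully home in its connector. Then swing the rack's hold-down bar over the cards until it is fully closed. Leave the fitted cards, the lower card in the stand and the things lying about where they are.

Things in the scene. Friction and masses are not known exactly. Their poses are not given: they have to be found in the camera images.
- spare_card_grip (a point): centre of the black handle on top of the spare tall card; handle 36 mm (x) by 10 mm (y) by 32 mm high, its top 12 mm above this point: grip it across its 10 mm. x along the board's width, z up along the card. About 0.15 kg. Starts upright, loose in two facing 5 mm wide, 34 mm deep slots of the stand: lift it straight up
- spare_card_foot (a point): middle of the lower end of the spare card's gilt edge tongue, 134 mm below the handle centre; same axes. The card: green board 80 mm wide (x), 3 mm thick (y), 106 mm high, above a tongue 60 mm wide and 10 mm long; 146 mm high with its handle
- spare_card_parts_side (a point): point on the spare card's component side: 60 mm above the tongue's end, 10 mm out from the board's mid-plane, in -y of the card. A populated daughter board 62 mm wide and 100 mm high stands off this face, to 22 mm from the mid-plane; its top is 24 mm below the handle centre
- free_place (a point): bottom of the connector slot in the rack's empty place, mid-slot: the tongue's end rests here when home. x along the slot (the card's width), y across, z up; component side must face -y. Slot 5.4 mm wide, 8.5 mm deep. In its last 7 mm sprung contacts grip the tongue: the card stops there by itself, needs a push of 5 to 15 N to go home, and is then held. Neighbouring places are 45 mm away in y
- guide_mouth (a point): mid-point between the mouths of the two grey card guides of the empty place, 94 mm above the slot's bottom; same axes. The facing vertical grooves are 5 mm wide and 5 mm deep, their bottoms 82.4 mm apart in x; over the top 10 mm they flare to about 14 mm wide
- card_1_foot (a point): lower end of the tongue of one of the two tall cards already in the rack, of the same make as the spare card: its handle centre is 134 mm above this point
- card_2_foot (a point): lower end of the tongue of the other tall card already in the rack; its handle centre is 134 mm above this point
- low_card_grip (a point): centre of the handle of the lower card in the stand, 75 mm beside the spare card; a different type, 96 mm high over all: leave it
- card_rack: aluminium card rack, fixed, 130 mm (x) by 162 mm (y), 100 mm high, with two ears at its front corners up to 145 mm that carry the hold-down bar. Origin: centre of its underside on the worktop; x points to its back (away from the robot at yaw 0), z up. Its three places lie at y = +45, 0 and -45 mm, axes parallel to the rack's; which one is empty varies
- hold_down (a joint): angle of the hold-down bar: 0 fully closed (level, over the front shoulders of the cards), growing as it swings up and over towards the rack's front, up to 2.35 rad. Starts at 1.7 to 2.2, stays where it is left, takes some 1 to 2 N at the bar to move. It meets a card that is not home; it is there to keep cards home, not to press them home
- bar_middle (a point): middle of the hold-down bar, a flat steel strip 150 mm long along the rack's y, 12 mm wide, 4 mm thick, with an arm at each end. The strip is 35 mm from the pivot axis; this point is 2 mm above its upper face. Closed, it is 33 mm in front of the rack's middle and 137.5 mm above the worktop
- bar_pivot (a point): middle of the bar's pivot axis, which runs along the rack's y: 68 mm in front of the rack's middle, 133.5 mm above the worktop
- card_stand: black plastic comb stand, fixed, 104 by 150 mm, 41 mm high; the cards stand on its 6 mm floor. Origin: centre of its underside, x along the cards' width
- pliers: pliers, a loose bystander; origin at its underside
- solder: solder spool, a loose bystander; origin at its underside
- pen: pen, a loose bystander; origin at its underside
- meter: multimeter, a loose bystander; origin at its underside
- driver: screwdriver, a loose bystander; origin at its underside
- cleaner: bottle, a loose bystander; origin at its underside
- controller: panel controller, a loose bystander; origin at its underside

How it is judged:
By the outcome, as a careful person would: the job done as asked, in the order asked, and still so for the second after the job is handed in, with the robot touching nothing.
It also fails if it takes over 61 s, if anything falls off the work surface, if the arm or the gripper's body presses on something with over 40 N, if the wrist force passes 120 N, or if a joint passes its speed limit or range.

## Working session

There is one attempt and no reset: what is moved stays moved. The work goes in short steps, Python scripts to look and compute and a shell command to move; the robot and the scene stay as the last step left them, time stands still between calls to the robot, and variables do not carry over. Pictures are saved under pics/ and viewed, at most 10 in all, crops included, and the job is handed in when it is done.

```bash
mkdir -p pics; ls; python3 - <<'E'
from plant import get_obs,capture,finger_overhang
import cv2,numpy as np
print(finger_overhang); print(get_obs())
for n in("scene","top"):
    c=capture(n); cv2.imwrite(f"pics/{n}0.png",c["image"][:,:,::-1]); print(n,c["mtx"].tolist(),np.round(c["pose"],4).tolist(),[k for k in c])
E
```

```text
pics
11.0
{'time': 0.0, 'joint_positions': array([-1.44201134e+00,  3.42715668e-01,  1.52499785e+00, -1.42533943e-05,
        1.27537393e+00, -1.45980126e-01]), 'dq': array([-6.09700636e-04, -5.80353741e-04, -1.80594105e-04, -1.45407008e-03,
       -4.42340580e-05, -4.18578104e-04]), 'tau': array([ 2.49384168e-03, -4.31240773e+01, -2.44221818e+01,  7.18382397e-02,
        5.60151483e-02, -1.67028834e-04]), 'tool_pos': array([ 142.41430012, -504.86635623,  198.8553343 ]), 'tcp_rot': array([-3.14011178e+00, -2.03950092e-04,  2.74769127e-01]), 'contact_force': array([ 0.43875186,  0.1658008 , -0.52478001]), 'moment': array([0.01624786, 0.02505967, 0.01579501]), 'finger_force': 0.0, 'grip_width': 92.07691438881477}
scene [[448.8924435967402, 0.0, 281.257203428684], [0.0, 448.8924435967402, 205.3636037538647], [0.0, 0.0, 1.0]] [[-0.7689, 0.3848, -0.5106, -161.982], [-0.6393, -0.468, 0.6101, 831.163], [-0.0042, 0.7955, 0.6059, 912.011], [0.0, 0.0, 0.0, 1.0]] ['image', 'mtx', 'pose']
top [[412.457035027553, 0.0, 281.9615192362953], [0.0, 412.457035027553, 210.68346261343288], [0.0, 0.0, 1.0]] [[-0.0039, 0.9803, -0.1976, 269.8286], [-1.0, -0.0026, 0.0068, 10.0559], [0.0062, 0.1977, 0.9803, 1287.1293], [0.0, 0.0, 0.0, 1.0]] ['image', 'mtx', 'pose']
```

View pics/scene0.png

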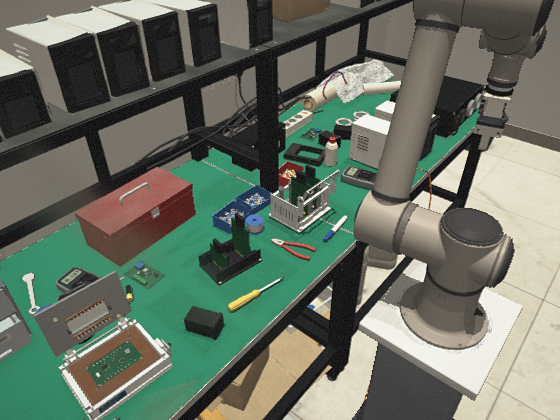

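View pics/top0.png

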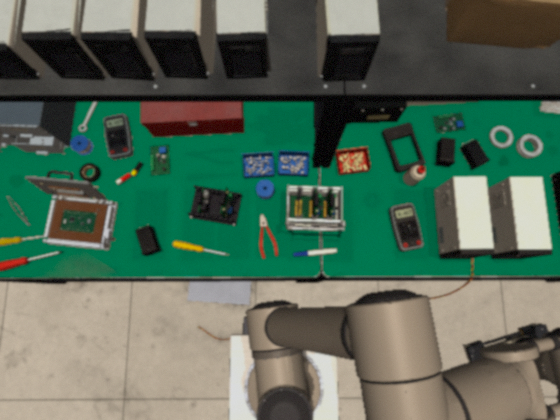

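The scene view shows the stand near (230,255), with the tall card at (240,235), and the rack near (303,205). In the top view the stand is at (215,205) and the rack at (315,208), with its bar at the front. I need enlargements.

```bash
python3 - <<'E'
import cv2
a=cv2.imread("pics/scene0.png")[158:283,195:350]; cv2.imwrite("pics/s_crop.png",cv2.resize(a,None,fx=4.8,fy=4.8,interpolation=cv2.INTER_CUBIC))
a=cv2.imread("pics/top0.png")[178:248,185:350]; cv2.imwrite("pics/t_crop.png",cv2.resize(a,None,fx=4.8,fy=4.8,interpolation=cv2.INTER_CUBIC))
E
```

```text
(no output)
```

View pics/s_crop.png

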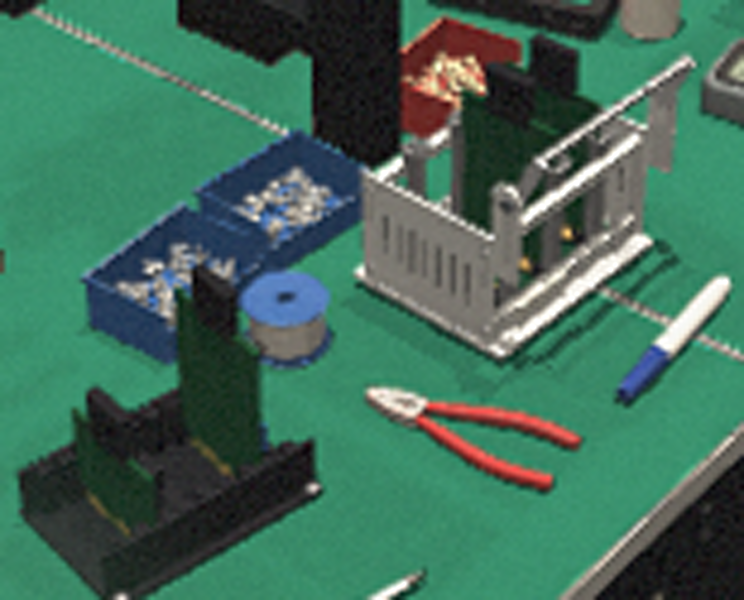

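View pics/t_crop.png

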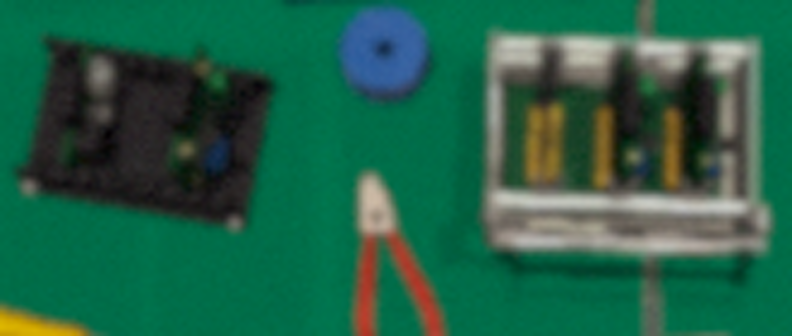

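The enlargements show the following:
- **Empty place:** it is the rack's left one (+y), with two bare gold strips at top crop (544,144).
- **Component sides:** they face right (-y) on both the fitted cards and the spare.
- **Stand:** it is yawed about -0.16 rad.
- **Handles:** in the scene crop, the spare's is at (215,300) and the fitted cards' are at (510,92) and (553,62).

Next I average some frames and zoom in on the handles.

```bash
cat > v.py <<'E'
import numpy as np,cv2
from plant import capture,get_obs
def avg(n,k=6):
    cs=[capture(n) for _ in range(k)]
    return np.mean([c["image"].astype(float) for c in cs],0),cs[0]["mtx"],cs[0]["pose"]
def proj(p,K,T):
    q=np.linalg.inv(T)@np.r_[p,1]; return (K@np.array([q[0],-q[1],-q[2]])/-q[2])[:2]
def ray(u,K,T):
    d=np.linalg.inv(K)@np.r_[u,1]; d=T[:3,:3]@np.array([d[0],-d[1],-d[2]]); return T[:3,3],d/np.linalg.norm(d)
def plane(u,z,K,T):
    o,d=ray(u,K,T); return o+d*(z-o[2])/d[2]
def tri(us,ut,S,Tt):
    o1,d1=ray(us,*S); o2,d2=ray(ut,*Tt)
    a=np.linalg.lstsq(np.c_[d1,-d2],o2-o1,rcond=None)[0]
    p,q=o1+a[0]*d1,o2+a[1]*d2; return (p+q)/2,np.linalg.norm(p-q)
E
python3 - <<'E'
from v import *
import pickle
D={n:avg(n,8) for n in("scene","top")}; pickle.dump(D,open("d0.pkl","wb"))
P=[]
for n,x,y in(("scene",222,207),("scene",285,160),("top",207,188),("top",297,186)):
    a=D[n][0][y:y+30,x:x+40]; a=255*(np.clip(a,0,160)/160)**.6
    b=cv2.resize(a,(400,300),interpolation=cv2.INTER_CUBIC).clip(0,255).astype(np.uint8)[:,:,::-1].copy()
    for i in range(0,40,5): cv2.putText(b,str(x+i),(i*10,8),0,.28,(255,255,255),1); cv2.line(b,(i*10+5,10),(i*10+5,14),(255,255,255),1)
    for i in range(0,30,5): cv2.putText(b,str(y+i),(0,i*10+8),0,.28,(255,255,255),1)
    P.append(b)
cv2.imwrite("pics/p.png",np.vstack([np.hstack(P[:2]),np.hstack(P[2:])]))
E
```

```text
(no output)
```

View pics/p.png

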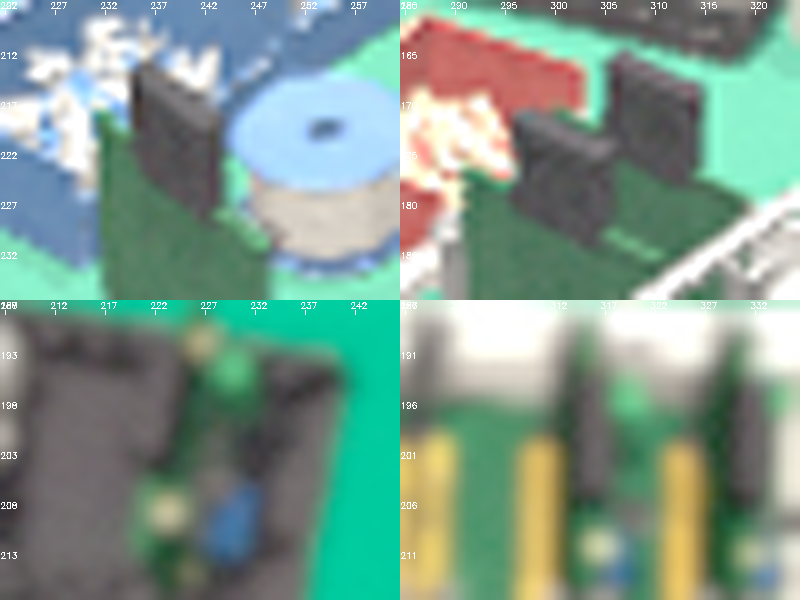

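The zoom gives these panel readings:
- **Scene:** the spare's handle face is at about (239.5,220.5), and the fitted handles are at (301,178) and (310,171.5).
- **Top:** the fitted handles are at about (316,200) and (331.5,200). The spare's is faint, near (228,203).

Next I mask them for neutral dark pixels.

```bash
python3 - <<'E'
from v import *
import pickle
D=pickle.load(open("d0.pkl","rb"))
def comps(n,x,y,w,h,thr=95,gr=10):
    a=cv2.resize(D[n][0][y:y+h,x:x+w],None,fx=8,fy=8,interpolation=cv2.INTER_CUBIC)
    r,g,b=a[...,0],a[...,1],a[...,2]
    m=((a.max(2)<thr)&(g-r<gr)&(b-r<18)).astype(np.uint8)
    m=cv2.morphologyEx(m,cv2.MORPH_OPEN,np.ones((7,7)))
    k,l,s,c=cv2.connectedComponentsWithStats(m)
    for i in range(1,k):
        if s[i,4]>500: 
            q=cv2.minAreaRect(np.argwhere(l==i)[:,::-1].astype(np.float32))
            print(n,"area",round(s[i,4]/64,1),"c",np.round((c[i]+.5)/8-.5+[x,y],2),"bbox",s[i,:4]/8+[x,y,0,0],"rect",np.round(np.r_[(np.array(q[0])+.5)/8-.5+[x,y],np.array(q[1])/8,q[2]],2))
comps("scene",230,208,20,24); comps("scene",292,164,28,24)
comps("top",307,188,30,24)
comps("top",218,190,20,28)
a=D["top"][0][194:216,220:236]; print((a[...,1]-a[...,0]).astype(int)); print(a[...,0].astype(int))
# gold
n="top";x,y,w,h=290,192,50,30
a=cv2.resize(D[n][0][y:y+h,x:x+w],None,fx=8,fy=8,interpolation=cv2.INTER_CUBIC)
m=((a[...,0]-a[...,2]>50)).astype(np.uint8); k,l,s,c=cv2.connectedComponentsWithStats(m)
for i in range(1,k):
    if s[i,4]>500: print("gold",s[i,4]/64,(c[i]+.5)/8-.5+[x,y],s[i,:4]/8+[x,y,0,0])
E
```

```text
scene area 105.2 c [239.18 220.38] bbox [234.75  213.      9.625  16.375] rect [239.06 220.69  16.25   9.5   90.  ]
scene area 10.6 c [315.6  164.21] bbox [311.5   164.      8.5     1.875] rect [315.25 164.44   1.75   8.38  90.  ]
scene area 205.0 c [304.76 174.6 ] bbox [295.5   165.5    19.5    19.375] rect [305.24 174.75  16.41  21.94  64.21]
top area 105.8 c [314.13 199.08] bbox [310.    188.875   9.     23.125] rect [313.83 199.98   8.59  23.09   2.35]
top area 27.5 c [326.25 193.59] bbox [322.25  189.      8.375   8.5  ] rect [327.1  193.35   5.68  10.22  56.53]
top area 70.7 c [331.97 201.36] bbox [329.125 193.625   7.875  16.375] rect [331.6  201.66  16.68   7.29  76.76]
top area 27.8 c [326.6  204.55] bbox [324.25  199.125   4.5    12.875] rect [326.67 205.03  12.92   3.77  78.44]
top area 13.3 c [321.3  206.84] bbox [318.875 204.125   5.125   5.375] rect [320.94 206.31   5.25   5.    90.  ]
top area 366.3 c [227.23 204.68] bbox [218.    191.125  20.     26.875] rect [227.5  204.06  19.87  26.75   0.  ]
[[-2 -1 -3 -3 -2  1  4 17 37 60 68 55 31  9  2  0]
 [-3 -2 -5 -3 -2  1 11
[... 1701 characters left out ...]
1 23 32 41]
 [37 36 44 57 55 42 38 39 40 39 29 19 17 23 33 40]
 [37 45 69 89 85 58 40 33 30 29 25 21 18 24 34 41]
 [37 48 76 98 90 62 40 31 24 19 20 21 17 25 35 41]
 [34 40 59 73 68 47 35 29 21 20 18 19 18 23 32 38]
 [33 28 31 37 34 29 29 29 21 17 18 15 16 19 25 31]
 [32 24 14 10 11 17 22 21 18 16 19 17 18 19 22 27]
 [32 21 12  5  8 17 22 19 15 12 18 16 18 20 24 30]
 [33 23 10 10 14 29 30 23 17 15 15 19 23 29 33 38]
 [31 23 15  9 19 35 36 27 17 17 16 21 28 36 38 42]]
gold 104.46875 [297.85013461 207.37327999] [294.625 199.875   7.75   16.   ]
gold 53.84375 [310.28634649 208.28888566] [308.75  200.375   3.875  16.875]
gold 52.65625 [324.64035608 208.69161721] [323.375 200.75    3.625  16.75 ]
```

```bash
cat > m.py <<'E'
from v import *
import pickle
D=pickle.load(open("d0.pkl","rb")); S=D["scene"][1:]; T=D["top"][1:]
def box(p,yaw,zs,cam):
    R=np.array([[np.cos(yaw),-np.sin(yaw)],[np.sin(yaw),np.cos(yaw)]])
    u=np.array([proj(np.r_[p[:2]+R@[sx*18,sy*5],p[2]+z],*cam) for sx in(-1,1) for sy in(-1,1) for z in zs])
    return u.min(0),u.max(0)
if __name__=="__main__":
    obs={"spare":(-.16,(234.25,212.5,243.9,228.9),(228.3,203)),"c1":(-.02,(295.65,170.2,306.25,184.4),(316.0,199.6)),"c2":(-.02,(305.2,164.55,315.0,178.2),(331.4,199.6))}
    for n,(yaw,b,t) in obs.items():
        us=np.array([(b[0]+b[2])/2,(b[1]+b[3])/2]); p=plane(us,145,*S)
        for _ in range(3):
            lo,hi=box(p,yaw,(-20,12),S); u=us-(lo+hi)/2+proj(p,*S); p=plane(u,145,*S)
        pz=plane(u,150,*S)
        q=plane(t,157,*T)
        print(n,"scene@145",p.round(1),"d/dz",((pz-p)/5).round(2),"pred box size",(hi-lo).round(1),"obs",b[2]-b[0],b[3]-b[1])
        print("   top-face centre @157",q.round(1)); l2,h2=box(p,yaw,(12,),T); print("   predicted top bbox",l2.round(1),h2.round(1))
        c,e=tri(u,np.array(t)-proj(p+[0,0,12],*T)+proj(p,*T),S,T); print("   tri",c.round(1),"miss",round(e,1))
    for z in(15,23): print("gold pair",plane((297.85,207.4),z,*T).round(1),plane((310.29,208.3),z,*T).round(1),plane((324.64,208.7),z,*T).round(1))
E
python3 m.py
```

```text
spare scene@145 [532.4 180.3 145. ] d/dz [-0.91  0.85  1.  ] pred box size [11.6 17. ] obs 9.650000000000006 16.400000000000006
   top-face centre @157 [520.  152.5 157. ]
   predicted top bbox [215.6 192.3] [221.4 205.2]
   tri [534.3 161.8 128.6] miss 25.5
c1 scene@145 [532.4 -93.7 145. ] d/dz [-0.91  1.21  1.  ] pred box size [11.3 14.2] obs 10.600000000000023 14.200000000000017
   top-face centre @157 [529.2 -93.7 157. ]
   predicted top bbox [314.2 192.2] [317.8 204.8]
   tri [530.1 -92.9 146.1] miss 2.7
c2 scene@145 [ 530.7 -138.5  145. ] d/dz [-0.9   1.26  1.  ] pred box size [11.3 13.9] obs 9.800000000000011 13.649999999999977
   top-face centre @157 [ 529.1 -137.   157. ]
   predicted top bbox [330.1 192.8] [333.7 205.3]
   tri [ 529.  -136.6  146.5] miss 0.6
gold pair [536.7 -48.9  15. ] [533.7 -88.1  15. ] [ 532.3 -133.3   15. ]
gold pair [535.1 -48.6  23. ] [532.1 -87.5  23. ] [ 530.7 -132.4   23. ]
```

```bash
python3 - <<'E'
from m import *
I=D["top"][0]; up=lambda a:a
# rack rear rim: red channel rises from green mat (low R) to aluminium
pts=[]
for c in range(292,340):
    col=I[176:192,c,0]; th=(col.min()+col.max())/2; k=np.argmax(col>th)
    if k>0: r=176+k-1+(th-col[k-1])/(col[k]-col[k-1]); pts.append(plane((c,r),100,*T)[:2])
pts=np.array(pts); 
for _ in range(3):
    f=np.polyfit(pts[:,1],pts[:,0],1); e=pts[:,0]-np.polyval(f,pts[:,1]); pts=pts[abs(e)<max(2*e.std(),.8)]
print("rear rim dx/dy",f[0].round(4),"yaw",-np.arctan(f[0]).round(4),"x at y=-93",np.polyval(f,-93).round(1),len(pts),e.std().round(2), "y span",pts[:,1].min(),pts[:,1].max())
# stand: dark vs mat (mat G high)
m=(I[176:236,180:252,1]<75).astype(np.uint8); m=cv2.morphologyEx(m,cv2.MORPH_CLOSE,np.ones((5,5)))
k,l,s,c=cv2.connectedComponentsWithStats(m); i=1+np.argmax(s[1:,4]); cs=cv2.findContours((l==i).astype(np.uint8),0,1)[0][0]
w=np.array([plane(np.array(p[0])+[180,176],41,*T)[:2] for p in cs],np.float32); q=cv2.minAreaRect(w); print("stand",q)
# edges of the stand: front (bottom) line and rear line fits, z=41
for nm,rows in(("front",range(235,206,-1)),("rear",range(178,206))):
    pts=[]
    for c in range(200,234):
        v=I[list(rows),c,1]; th=75
        k=np.argmax(v<th)
        if k>0: a=rows[k-1];b=rows[k]; r=a+(b-a)*(v[k-1]-th)/(v[k-1]-v[k]); pts.append(plane((c,r),41,*T)[:2])
    pts=np.array(pts)
    for _ in range(4):
        f=np.polyfit(pts[:,1],pts[:,0],1); e=pts[:,0]-np.polyval(f,pts[:,1]); pts=pts[abs(e)<max(1.5*e.std(),.8)]
    print(nm,"yaw",-np.arctan(f[0]).round(4),"x at y=175",np.polyval(f,175).round(1),len(pts),e.std().round(2))
for z in(120,124): print("board line",z,[plane(u,z,*T)[:2].round(1).tolist() for u in((226.2,197),(225,203))])
print(I[190:212,206:226,0].astype(int))
for z in(138,140,142):
    print(z, box(np.r_[np.array([532.4,180.3])+(z-145)*np.array([-.91,.85]),z],-.16,(12,),T))
E
```

```text
rear rim dx/dy 0.0337 yaw -0.0337 x at y=-93 586.2 41 0.35 y span -168.1860714861938 -28.378779456727035
stand ((541.8994140625, 208.62551879882812), (151.46932983398438, 108.25233459472656), 79.84815216064453)
front yaw -0.1783 x at y=175 481.0 31 0.27
rear yaw -0.1731 x at y=175 585.5 27 0.26
board line 120 [[546.1, 163.7], [528.3, 166.7]]
board line 124 [[545.1, 163.2], [527.4, 166.2]]
[[ 84  66  46  28  28  35  32  30  28  31  33  30  24  23  29  34  35  31
   22  26]
 [104  89  62  36  28  33  34  27  22  29  31  31  26  25  33  36  36  35
   32  44]
 [118 105  76  44  27  25  24  20  17  24  31  28  23  22  29  31  34  36
   35  48]
 [125 108  77  45  27  21  18  16  16  20  24  22  18  18  23  29  34  36
   33  40]
 [118  99  70  45  30  27  25  28  24  24  24  21  17  17  21  26  33  36
   32  23]
 [101  84  62  43  31  31  33  34  35  34  33  30  26  27  27  30  38  36
   28  19]
 [ 85  72  56  38  25  28  35  38  39  40  39  39  37  36  34  35  37  37
   27  16]
 [ 71  61  48  32  24  28  35  39  41  41  42  41  41  40  38  37  38  35
   25  14]
 [ 55  52  39  27  24  32  3
[... 699 characters left out ...]
39  38  38  34  30  25  23
   25  26]
 [ 17  15  20  27  36  40  43  42  42  41  41  40  39  37  37  36  44  57
   55  42]
 [ 16  14  16  25  34  39  41  43  43  43  40  39  38  37  37  45  69  89
   85  58]
 [ 13  13  17  27  33  38  42  40  41  41  41  39  40  39  37  48  76  98
   90  62]
 [ 13  17  20  29  35  42  42  41  42  41  39  41  38  37  34  40  59  73
   68  47]
 [ 18  14  21  30  36  40  42  42  42  41  40  39  39  38  33  28  31  37
   34  29]]
138 (array([218.10454029, 190.71869575]), array([223.93152782, 203.49835757]))
140 (array([217.37924125, 191.17080174]), array([223.22209708, 203.97898449]))
142 (array([216.65102282, 191.62471647]), array([222.50982752, 204.46154639]))
```

Measured, with checks against the given sizes:
- **Spare handle:** about (539.5, 172, 138), yaw -0.175. This agrees with the stand centre-line and floor height.
- **Fitted handles:** (530, -93, 146) and (529, -137, 146), 44 mm apart.
- **Rack:** yaw -0.034.
- **Free place:** handle at about (531.5, -48) when home. The gold strips give y = -48.8.

I start moving: up and turn first.

```bash
cat > go.py <<'E'
import sys,numpy as np
from plant import get_obs
from scipy.spatial.transform import Rotation as Ro
o=get_obs(); p=o["tool_pos"]; R=Ro.from_euler("xyz",o["tcp_rot"])
t=np.array([float(v) for v in sys.argv[1:4]]); Rt=Ro.from_euler("xyz",[np.pi,0,float(sys.argv[4])])
print("now",p.round(1),o["tcp_rot"].round(4),"F",o["contact_force"].round(1),"t",round(o["time"],2),"w",round(o["grip_width"],1),"gf",round(o["finger_force"],1))
print("turn",((R.inv()*Rt).as_rotvec()/1.5).round(4),"shift after turn",(Rt.inv().apply(t-p)/800).round(4),"rows>=",np.ceil(np.linalg.norm(t-p)/40))
E
python3 -m inch '[0,0,0.075,0,0,-0.045,-0.3, 0,0,0.075,0,0,-0.045,-0.3, 0,0,0.075,0,0,-0.03,-0.3, 0,0,0.075,0,0,0,-0.3]'; python3 go.py 539.5 172 250 -0.175
```

```text
time: 1.23
tool_pos: [142.8, -507.5, 301.4]
tcp_rot: [3.132, -0.003, -0.181]
contact_force: [0.1, 0.8, 0.4]
grip_width: 69.7
finger_force: 0.0
now [ 142.8 -507.5  301.4] [ 3.1318 -0.0032 -0.1807] F [0.1 0.8 0.4] t 1.23 w 69.7 gf 0.0
turn [ 0.0066 -0.0021 -0.0038] shift after turn [ 0.3404 -0.9227  0.0642] rows>= 20.0
```

```bash
python3 -m inch '[0,0,0,0.017,-0.046,0,-0.3, 0,0,0,0.017,-0.046,0,-0.3, 0,0,0,0.017,-0.046,0,-0.3, 0,0,0,0.017,-0.046,0,-0.3, 0,0,0,0.017,-0.046,0,-0.3, 0,0,0,0.017,-0.046,0,-0.3, 0,0,0,0.017,-0.046,0,-0.3, 0,0,0,0.017,-0.046,0,-0.3, 0,0,0,0.017,-0.046,0,-0.3, 0,0,0,0.017,-0.046,0,-0.3]'
python3 -m inch '[0,0,0,0.017,-0.046,0,-0.3, 0,0,0,0.017,-0.046,0,-0.3, 0,0,0,0.017,-0.046,0,-0.3, 0,0,0,0.017,-0.046,0,-0.3, 0,0,0,0.017,-0.046,0,-0.3, 0,0,0,0.017,-0.046,0,-0.3, 0,0,0,0.017,-0.046,0.01,-0.3, 0,0,0,0.017,-0.046,0.02,-0.3, 0,0,0,0.017,-0.046,0.02,-0.3, 0,0,0,0,0,0,-0.3]'; python3 go.py 539.5 172 190 -0.175
```

```text
time: 2.07
tool_pos: [341.0, -164.9, 295.8]
tcp_rot: [3.141, -0.001, -0.176]
contact_force: [1.1, -0.3, 0.1]
grip_width: 59.6
finger_force: 0.0
time: 2.9
tool_pos: [518.7, 142.1, 251.7]
tcp_rot: [-3.141, 0.006, -0.171]
contact_force: [-1.6, -1.2, -2.1]
grip_width: 59.4
finger_force: 0.0
now [518.7 142.1 251.7] [-3.1411  0.0056 -0.1707] F [-1.6 -1.2 -2.1] t 2.9 w 59.4 gf 0.0
turn [-0.0003  0.0037  0.0029] shift after turn [ 0.0191 -0.0413  0.0771] rows>= 2.0
```

```bash
python3 -m inch '[0,0,0,0.01,-0.02,0.03,-0.3, 0,0,0,0.009,-0.021,0.03,-0.3, 0,0,0,0,0,0.017,-0.3, 0,0,0,0,0,0,-0.3, 0,0,0,0,0,0,-0.3]'; python3 go.py 539.5 172 190 -0.175; python3 - <<'E'
from v import *
s=capture("scene")["image"][195:255,205:285]; t=capture("top")["image"][170:230,185:265]
cv2.imwrite("pics/g.png",np.hstack([cv2.resize(a,(400,300),interpolation=cv2.INTER_CUBIC)[:,:,::-1] for a in(s,t)]))
E
```

```text
time: 3.32
tool_pos: [538.4, 166.4, 194.1]
tcp_rot: [3.141, 0.002, -0.175]
contact_force: [0.2, -0.7, 0.6]
grip_width: 59.8
finger_force: 0.0
now [538.4 166.4 194.1] [ 3.1407e+00  1.5000e-03 -1.7500e-01] F [ 0.2 -0.7  0.6] t 3.32 w 59.8 gf 0.0
turn [ 0.0006  0.001  -0.    ] shift after turn [ 0.0001 -0.0071  0.0051] rows>= 1.0
```

View pics/g.png

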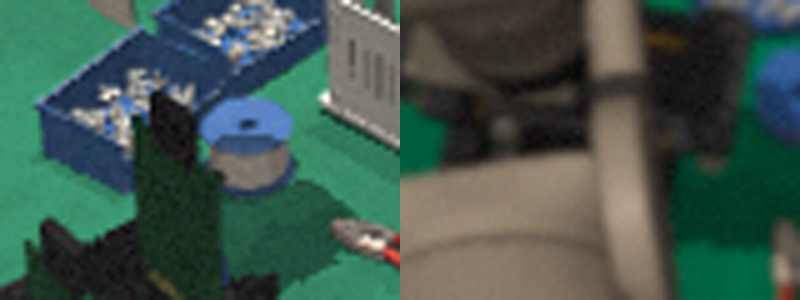

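The scene crop shows the spare handle at (240,221) with the gripper mostly above the crop. The arm hides the stand from the top camera. I check where the fingertips should project.

```bash
python3 - <<'E'
from m import *
p=np.array([538.4,166.4,194.1]); y=np.array([.174,.985,0])
for s in(-35,-65,0,35,65): print(s,proj(p+y*s-[0,0,11],*S).round(1),proj(p+y*s+[0,0,50],*S).round(1))
print("handle",proj([539.5,172,138],*S).round(1))
a=capture("scene")["image"][135:255,160:320]
cv2.imwrite("pics/g2.png",cv2.resize(a,(800,600),interpolation=cv2.INTER_CUBIC)[:,:,::-1])
E
```

```text
-35 [250.5 200. ] [249.5 181.5]
-65 [259.2 195.8] [258.4 177.4]
0 [240.1 205.1] [238.7 186.4]
35 [229.4 210.3] [227.6 191.5]
65 [219.9 214.9] [217.8 196. ]
handle [239.4 219. ]
```

View pics/g2.png

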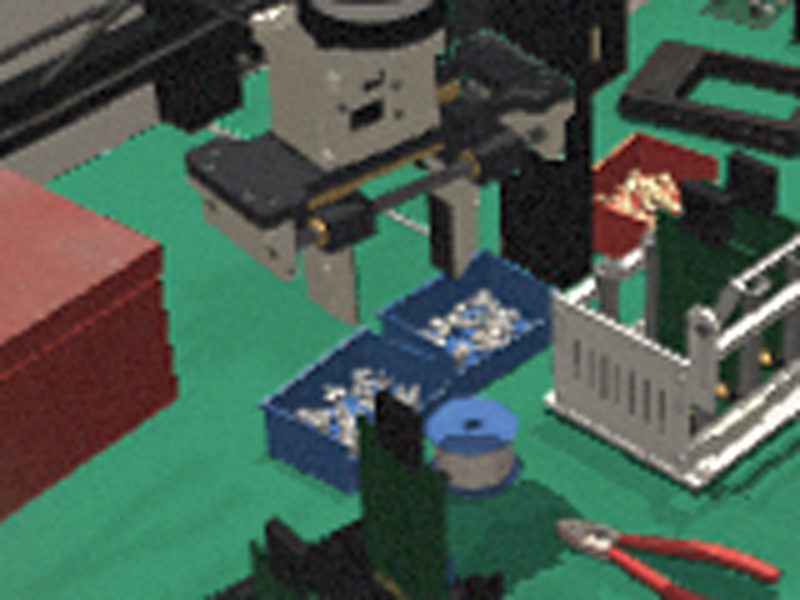

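The view shows the gripper straddling the handle in plan, with its fingertips at about (231,199) and (251,190). They look somewhat higher than expected. I correct y, come down gently to grip height and close, watching the width and force.

```bash
python3 -m inch '[0,0,0,0,-0.0071,0,-0.3, 0,0,0,0,0,0.02,-0.3, 0,0,0,0,0,0.02,-0.3, 0,0,0,0,0,0.02,-0.3, 0,0,0,0,0,0.011,-0.3, 0,0,0,0,0,0,-0.3, 0,0,0,0,0,0,-0.3]'; python3 go.py 539.5 172 136 -0.175
python3 -m inch '[0,0,0,0,0,0,0.3, 0,0,0,0,0,0,0.5, 0,0,0,0,0,0,0.6, 0,0,0,0,0,0,0.7,0,0,0,0,0,0,0.8]'
```

```text
time: 4.05
tool_pos: [540.1, 172.3, 138.2]
tcp_rot: [-3.141, -0.0, -0.175]
contact_force: [-0.8, 0.8, 1.1]
grip_width: 59.7
finger_force: 0.0
now [540.1 172.3 138.2] [-3.1415e+00 -4.0000e-04 -1.7530e-01] F [-0.8  0.8  1.1] t 4.05 w 59.7 gf 0.0
turn [-0.0001 -0.0003 -0.0002] shift after turn [-0.0006  0.0005  0.0027] rows>= 1.0
time: 4.47
tool_pos: [540.0, 172.3, 138.0]
tcp_rot: [-3.141, -0.001, -0.175]
contact_force: [0.2, -0.0, -0.2]
grip_width: 31.2
finger_force: 0.0
```

```bash
python3 -m inch '[0,0,0,0,0,0,0.8,0,0,0,0,0,0,0.8, 0,0,0,0,0,0,0.8, 0,0,0,0,0,0,0.8, 0,0,0,0,0,0,0.8]';python3 -m inch '[0,0,0,0,0,0,0.9,0,0,0,0,0,0,0.9]'
```

```text
time: 4.88
tool_pos: [539.8, 172.2, 137.6]
tcp_rot: [3.141, 0.0, -0.175]
contact_force: [0.8, 0.3, -0.1]
grip_width: 9.5
finger_force: 0.0
time: 5.05
tool_pos: [539.8, 172.2, 137.6]
tcp_rot: [3.141, 0.0, -0.175]
contact_force: [0.5, -0.9, 0.3]
grip_width: 5.0
finger_force: 0.0
```

The gripper closed on nothing, so I look before going on.

```bash
python3 - <<'E'
from m import *
p=get_obs()["tool_pos"]; print("tip proj",proj(p-[0,0,11],*S).round(1))
a=capture("scene")["image"][165:255,190:310]
cv2.imwrite("pics/g3.png",cv2.resize(a,(720,540),interpolation=cv2.INTER_CUBIC)[:,:,::-1])
E
```

```text
tip proj [239.5 222.2]
```

View pics/g3.png

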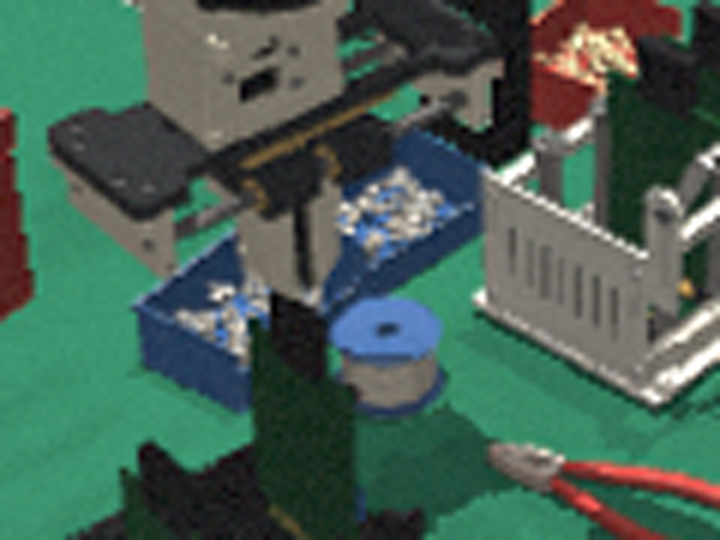

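The fingertips show at about (241,215), right at the handle's top edge. The expected position was (239.5,222), so the fingers end roughly 25 mm higher than assumed. At 60 mm opening it is clear to go another 26 mm lower, so I do that in small steps and close again.

```bash
python3 -m inch '[0,0,0,0,0,-0.01,-0.3, 0,0,0,0,0,0,-0.3, 0,0,0,0,0,0,-0.3,0,0,0,0,0,0,-0.3,0,0,0,0,0,0,-0.3,0,0,0,0,0,0,-0.3,0,0,0,0,0,0,-0.3,0,0,0,0,0,0,-0.3,0,0,0,0,0,0,-0.3]'
python3 -m inch '[0,0,0,0,0,0.01,-0.3, 0,0,0,0,0,0.01,-0.3, 0,0,0,0,0,0.01,-0.3,0,0,0,0,0,0.005,-0.3,0,0,0,0,0,0,-0.3]'
python3 -m inch '[0,0,0,0,0,0.006,-0.3,0,0,0,0,0,0,-0.3]'
python3 -m inch '[0,0,0,0,0,0,0.8,0,0,0,0,0,0,0.8,0,0,0,0,0,0,0.8,0,0,0,0,0,0,0.8,0,0,0,0,0,0,0.8,0,0,0,0,0,0,0.8,0,0,0,0,0,0,0.8,0,0,0,0,0,0,0.8,0,0,0,0,0,0,0.8,0,0,0,0,0,0,0.8]'
```

```text
time: 5.85
tool_pos: [539.8, 172.2, 145.5]
tcp_rot: [3.141, 0.0, -0.175]
contact_force: [1.2, 0.7, 0.4]
grip_width: 58.1
finger_force: 0.0
time: 6.27
tool_pos: [538.8, 172.0, 115.9]
tcp_rot: [3.14, 0.003, -0.175]
contact_force: [0.0, -0.2, -0.0]
grip_width: 59.5
finger_force: 0.0
time: 6.43
tool_pos: [539.5, 172.2, 112.1]
tcp_rot: [3.141, 0.001, -0.175]
contact_force: [0.1, 0.1, -0.2]
grip_width: 59.9
finger_force: 0.0
time: 7.27
tool_pos: [539.9, 172.5, 112.9]
tcp_rot: [-3.141, -0.0, -0.175]
contact_force: [-0.3, 0.1, -0.9]
grip_width: 9.7
finger_force: 30.0
```

It now grips 9.7 mm, which is the handle, at 30 N. I lift straight up and re-check the state.

```bash
python3 -m inch '[0,0,0,0,0,-0.008,0.8,0,0,0,0,0,-0.012,0.8,0,0,0,0,0,-0.015,0.8,0,0,0,0,0,-0.02,0.8,0,0,0,0,0,-0.025,0.8,0,0,0,0,0,-0.03,0.8,0,0,0,0,0,-0.03,0.8,0,0,0,0,0,-0.02,0.8,0,0,0,0,0,0,0.8,0,0,0,0,0,0,0.8]'; python3 go.py 531.5 -48 240 -0.034
```

```text
time: 8.1
tool_pos: [540.1, 172.2, 241.7]
tcp_rot: [-3.141, -0.002, -0.175]
contact_force: [-0.3, 0.8, -1.9]
grip_width: 9.8
finger_force: 29.9
now [540.1 172.2 241.7] [-3.1412e+00 -2.1000e-03 -1.7520e-01] F [-0.3  0.8 -1.9] t 8.1 w 9.8 gf 29.9
turn [-0.0002 -0.0014 -0.0941] shift after turn [-0.0013  0.2754  0.0022] rows>= 6.0
```

```bash
python3 -m inch '[0,0,-0.047,0,0,0,0.8,0,0,-0.047,0,0,0,0.8,0,0,0,0,0.034,0,0.8,0,0,0,0,0.035,0,0.8,0,0,0,0,0.035,0,0.8,0,0,0,0,0.035,0,0.8,0,0,0,0,0.035,0,0.8,0,0,0,0,0.035,0,0.8,0,0,0,0,0.035,0,0.8,0,0,0,0,0.031,0,0.8]'; python3 -m inch '[0,0,0,0,0,0,0.8,0,0,0,0,0,0,0.8,0,0,0,0,0,0,0.8,0,0,0,0,0,0,0.8]'; python3 go.py 531.5 -48 240 -0.034
python3 - <<'E'
from v import *
import pickle
pickle.dump({"scene":avg("scene",4)},open("d1.pkl","wb"))
a=pickle.load(open("d1.pkl","rb"))["scene"][0]
a=255*(np.clip(a[125:215,240:360],0,200)/200)**.7
b=cv2.resize(a,(800,600),interpolation=cv2.INTER_CUBIC).clip(0,255).astype(np.uint8)[:,:,::-1].copy()
for i in range(0,120,10): cv2.putText(b,str(240+i),(int(i*6.667),8),0,.3,(255,255,255),1)
for i in range(0,90,10): cv2.putText(b,str(125+i),(0,int(i*6.667+3)),0,.3,(255,255,255),1)
cv2.imwrite("pics/h.png",b)
E
```

```text
time: 8.93
tool_pos: [531.1, -49.2, 239.1]
tcp_rot: [-3.141, 0.003, -0.035]
contact_force: [0.2, -0.4, -1.8]
grip_width: 9.5
finger_force: 29.9
time: 9.27
tool_pos: [532.0, -46.6, 240.2]
tcp_rot: [-3.141, 0.001, -0.033]
contact_force: [0.0, 0.9, -1.0]
grip_width: 9.5
finger_force: 29.9
now [532.  -46.6 240.2] [-3.1412e+00  1.3000e-03 -3.3200e-02] F [ 0.   0.9 -1. ] t 9.27 w 9.5 gf 29.9
turn [-0.0003  0.0009  0.0005] shift after turn [-0.0005  0.0017  0.0002] rows>= 1.0
```

View pics/h.png

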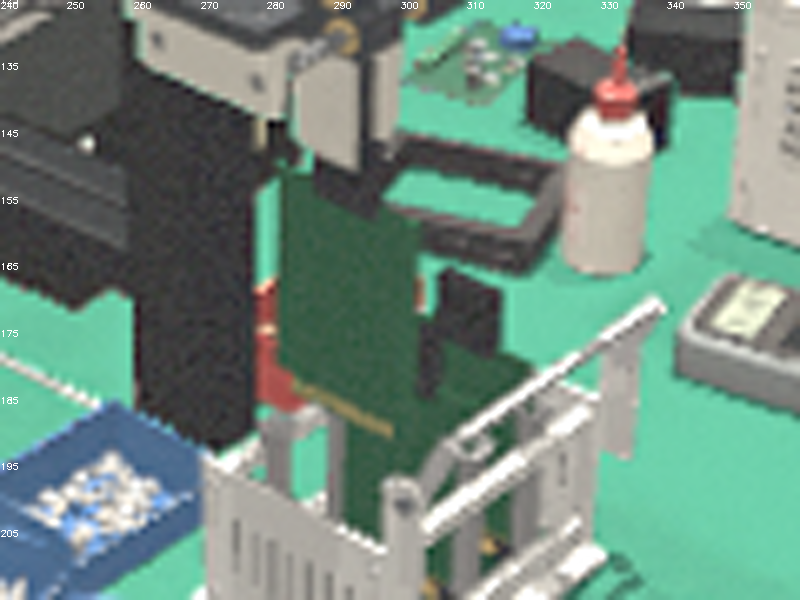

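The card hangs upright over the rack. Its tongue's gilt line runs from panel (293,383) to (392,432), the board's upper left corner is at (281,172), and the handle sits just below the fingers. Next I compute its foot position from the gilt line on the card's plane, then check the guide posts.

```bash
python3 - <<'E'
from m import *
I=pickle.load(open("d1.pkl","rb"))["scene"][0]
x0,y0=278,178; a=cv2.resize(I[y0:y0+18,x0:x0+28],None,fx=8,fy=8,interpolation=cv2.INTER_CUBIC)
m=((a[...,0]-a[...,2]>22)&(a[...,0]-a[...,1]<40)&(a[...,1]-a[...,0]<12)).astype(np.uint8)
k,l,s,c=cv2.connectedComponentsWithStats(m)
p0=np.array([532.,-46.6,0]); n=np.array([np.sin(.034),np.cos(.034),0]) # card plane normal
def onplane(u):
    o,d=ray(u,*S); return o+d*((p0-o)@n)/(d@n)
for i in range(1,k):
    if s[i,4]>300:
        q=np.argwhere(l==i)[:,::-1]; L=q[q[:,0]<=np.percentile(q[:,0],2)].mean(0); Rr=q[q[:,0]>=np.percentile(q[:,0],98)].mean(0)
        f=lambda v:(v+.5)/8-.5+[x0,y0]
        A,B=onplane(f(L)),onplane(f(Rr)); print("gilt",s[i,4]/64,f(L).round(2),f(Rr).round(2),A.round(1),B.round(1),"len",np.linalg.norm(A-B).round(1),"mid",((A+B)/2).round(1))
P=lambda q:np.array([240+q[0]/6.667-.42,125+q[1]/6.667-.42])
for nm,q in(("board TL",(281,172)),("board BL",(278,368)),("board TR",(421,225)),("gilt L",(293,386)),("gilt R",(392,436))): print(nm,onplane(P(q)).round(1))
yw=-.034; ux=np.array([np.cos(yw),np.sin(yw),0]); g=np.array([531.6,-48,106.])
for nm,dx in(("rear guide",41.2),("front guide",-41.2)):
    for z in(106,60,20): u=proj(g+ux*dx-[0,0,106-z],*S); print(nm,z,u.round(1),"panel",((u-[239.58,124.58])*6.667).round(0))
I=D["scene"][0]  # rows across guides, before the card came
print(I[190:206:3,270:302].sum(2).astype(int)//3)
E
```

```text
gilt 38.59375 [277.56 180.88] [298.03 189.03] [588.7 -48.5 127.1] [506.  -45.7 134.7] len 83.2 mid [547.3 -47.1 130.9]
board TL [570.8 -47.9 243. ]
board BL [573.2 -48.  138.1]
board TR [491.3 -45.2 247.8]
gilt L [564.  -47.7 132.2]
gilt R [504.5 -45.7 131.9]
rear guide 106 [281.7 188.2] panel [281. 424.]
rear guide 60 [281.8 200. ] panel [281. 503.]
rear guide 20 [281.8 209.9] panel [282. 569.]
front guide 106 [302.1 198.5] panel [417. 493.]
front guide 60 [301.7 210.5] panel [414. 573.]
front guide 20 [301.4 220.6] panel [412. 640.]
[[ 21  24  22  22  18  20  43 100 137  68  87  89  95 100 104 114  92 104
  102  78  70  59  33  34  34  36  34  32  29  32  34  33]
 [133 173  97 144 230 253 251 246  94  88  68  72  76  84 108 105 105 106
  102  79  70  55  34  33  35  35  33  34  34  36  33  35]
 [ 97 128 121 112 117 172 226 111 113  87  65  70  74  84 106 105 104 104
  101  74  73  48  35  35  36  36  34  42  92 132 108 112]
 [ 87 120 110 120 119 119 119 120 117 113 135 208 216 103 108 105 120 154
  187  73  74  45  34  36  36  34  34  66 114 114 108 125]
 [ 84 110 112 121 120 115 121 118 118 119 118 119 118 117 115 116 159 226
  181 109  83  43  30  34  32  32  40  79 127 117  83  91]
 [113 123 121 119 110  78 121 114  98 120 118 119 120 119 119 119 118 119
  116 106 104 115 167 209  97  87  37  74 121 119 110 112]]
```

The held card measures 80 mm wide (x 491 to 572), with its tongue 59.5 mm long, mid x about 533 and foot z about 132. That is within about 1 mm of the place in x. I nudge y to -48 and lower it to just above the guides.

```bash
python3 -m inch '[0,0,0,0,0.0017,0,0.8,0,0,0,0,0,0.01,0.8,0,0,0,0,0,0.01,0.8,0,0,0,0,0,0.01,0.8,0,0,0,0,0,0.008,0.8,0,0,0,0,0,0,0.8,0,0,0,0,0,0,0.8]'; python3 -m inch '[0,0,0,0,0,0.004,0.8,0,0,0,0,0,0.004,0.8,0,0,0,0,0,0.004,0.8,0,0,0,0,0,0,0.8]'; python3 go.py 532 -48 119 -0.034
```

```text
time: 10.05
tool_pos: [532.0, -48.9, 209.8]
tcp_rot: [-3.141, 0.001, -0.034]
contact_force: [-0.7, -0.3, -1.4]
grip_width: 9.2
finger_force: 29.9
time: 10.38
tool_pos: [531.9, -48.9, 200.2]
tcp_rot: [-3.141, 0.001, -0.034]
contact_force: [-0.5, 0.5, -0.8]
grip_width: 9.3
finger_force: 29.9
now [531.9 -48.9 200.2] [-3.1415e+00  1.0000e-03 -3.4200e-02] F [-0.5  0.5 -0.8] t 10.38 w 9.3 gf 29.9
turn [-0.0001  0.0007 -0.0001] shift after turn [ 1.000e-04 -1.100e-03  1.015e-01] rows>= 3.0
```

```bash
for i in 1 2; do python3 -m inch '[0,0,0,0,0,0.004,0.8,0,0,0,0,0,0.004,0.8,0,0,0,0,0,0.0,0.8]' | egrep 'pos|rot|force|width'; done
```

```text
tool_pos: [532.3, -49.0, 193.9]
tcp_rot: [-3.142, 0.0, -0.034]
contact_force: [0.6, 0.2, -2.9]
grip_width: 10.0
finger_force: 29.9
tool_pos: [532.2, -49.0, 187.5]
tcp_rot: [-3.142, 0.0, -0.034]
contact_force: [1.8, 0.2, -2.0]
grip_width: 9.5
finger_force: 29.9
```

The card slides freely, and its corners are about 16 mm inside the guides. I continue down.

```bash
for i in 1 2 3; do python3 -m inch '[0,0,0,0,0,0.006,0.8,0,0,0,0,0,0.006,0.8,0,0,0,0,0,0.006,0.8,0,0,0,0,0,0.0,0.8]' | egrep 'pos|rot|act_force|width'; done
```

```text
tool_pos: [532.0, -48.9, 172.5]
tcp_rot: [-3.141, 0.001, -0.034]
contact_force: [2.7, 0.2, -3.1]
grip_width: 9.9
tool_pos: [532.0, -48.9, 158.2]
tcp_rot: [-3.141, 0.001, -0.034]
contact_force: [2.0, 0.2, -3.2]
grip_width: 10.1
tool_pos: [532.1, -48.9, 143.9]
tcp_rot: [-3.141, 0.001, -0.034]
contact_force: [3.0, 0.4, -2.1]
grip_width: 9.9
```

```bash
python3 -m inch '[0,0,0,0.0006,0,0.005,0.8,0,0,0,0,0,0.005,0.8,0,0,0,0,0,0.003,0.8,0,0,0,0,0,0.0,0.8]' | egrep 'pos|rot|act_force|width';  for i in 1 2 3; do python3 -m inch '[0,0,0,0,0,0.0025,0.8,0,0,0,0,0,0.0,0.8]' | egrep 'pos|act_force|width'; done
```

```text
tool_pos: [532.5, -49.0, 133.8]
tcp_rot: [-3.142, 0.001, -0.034]
contact_force: [2.0, 0.3, -2.8]
grip_width: 9.8
tool_pos: [532.7, -49.0, 132.2]
contact_force: [3.0, -0.2, -0.9]
grip_width: 10.1
tool_pos: [532.7, -49.0, 130.3]
contact_force: [2.6, -0.4, -0.7]
grip_width: 10.2
tool_pos: [532.8, -49.0, 128.3]
contact_force: [2.3, -0.1, -1.0]
grip_width: 9.3
```

```bash
for i in 1 2 3 4 5; do python3 -m inch '[0,0,0,0,0,0.0025,0.8,0,0,0,0,0,0.0,0.8]' | egrep 'pos|act_force|width|finger'; done
```

```text
tool_pos: [532.9, -49.1, 126.4]
contact_force: [2.7, -0.1, -0.6]
grip_width: 9.2
finger_force: 30.0
tool_pos: [533.0, -49.1, 124.5]
contact_force: [2.6, -0.7, 1.4]
grip_width: 9.7
finger_force: 30.0
tool_pos: [533.0, -49.1, 122.4]
contact_force: [4.0, -1.2, 1.2]
grip_width: 9.6
finger_force: 30.0
tool_pos: [533.2, -49.1, 121.0]
contact_force: [2.3, -0.8, 8.0]
grip_width: 9.2
finger_force: 30.0
tool_pos: [534.2, -49.4, 120.8]
contact_force: [0.4, -0.5, 17.5]
grip_width: 9.8
finger_force: 30.0
```

```bash
for i in 1 2 3; do python3 -m inch '[0,0,0,0,0,0.0025,0.8,0,0,0,0,0,0.0,0.8]' | egrep 'pos|act_force|width|rot'; done
```

```text
tool_pos: [535.0, -49.6, 120.5]
tcp_rot: [3.14, -0.007, -0.034]
contact_force: [-0.6, 0.3, 28.4]
grip_width: 9.6
tool_pos: [535.8, -49.7, 120.0]
tcp_rot: [3.139, -0.01, -0.034]
contact_force: [-3.0, -0.1, 36.0]
grip_width: 9.4
tool_pos: [536.5, -49.9, 118.9]
tcp_rot: [3.139, -0.012, -0.034]
contact_force: [-4.3, -0.0, 40.8]
grip_width: 10.0
```

Fz has risen to 40 N with hardly any travel, so the card is either home or caught. I ease off and measure its height against the fitted cards.

```bash
python3 -m inch '[0,0,0,0,0,-0.003,0.8,0,0,0,0,0,-0.003,0.8,0,0,0,0,0,0.0,0.8]' | egrep 'pos|act_force|width|rot'; python3 - <<'E'
from m import *
A,K,Tp=avg("scene",6); pickle.dump(A,open("d2.pkl","wb"))
a=255*(np.clip(A[150:210,270:350],0,170)/170)**.7
b=cv2.resize(a,(800,600),interpolation=cv2.INTER_CUBIC).clip(0,255).astype(np.uint8)[:,:,::-1].copy()
yw=-.034; ux=np.array([np.cos(yw),np.sin(yw),0]); uy=np.array([-np.sin(yw),np.cos(yw),0])
c1=np.array([530.1,-92.9,146.]); pf=c1+45*uy; pf[0]+=1
for c,col in((c1,(255,0,255)),(pf,(0,255,255)),(c1-45*uy,(255,255,0))):  # expected board-top line when home, z=128
    for k in(-40,40):
        u=(proj(c+ux*k-[0,0,18],*S)-[269.5,149.5])*10; cv2.circle(b,tuple(int(v) for v in u),3,col,1); print(c.round(1),k,u.round(0))
cv2.imwrite("pics/i.png",b)
E
```

```text
tool_pos: [534.2, -49.1, 119.1]
tcp_rot: [3.141, -0.005, -0.034]
contact_force: [3.6, -1.1, 12.9]
grip_width: 9.6
[530.1 -92.9 146. ] -40 [418. 365.]
[530.1 -92.9 146. ] 40 [219. 269.]
[532.6 -47.9 146. ] -40 [322. 428.]
[532.6 -47.9 146. ] 40 [122. 329.]
[ 528.6 -137.9  146. ] -40 [509. 303.]
[ 528.6 -137.9  146. ] 40 [311. 211.]
```

View pics/i.png

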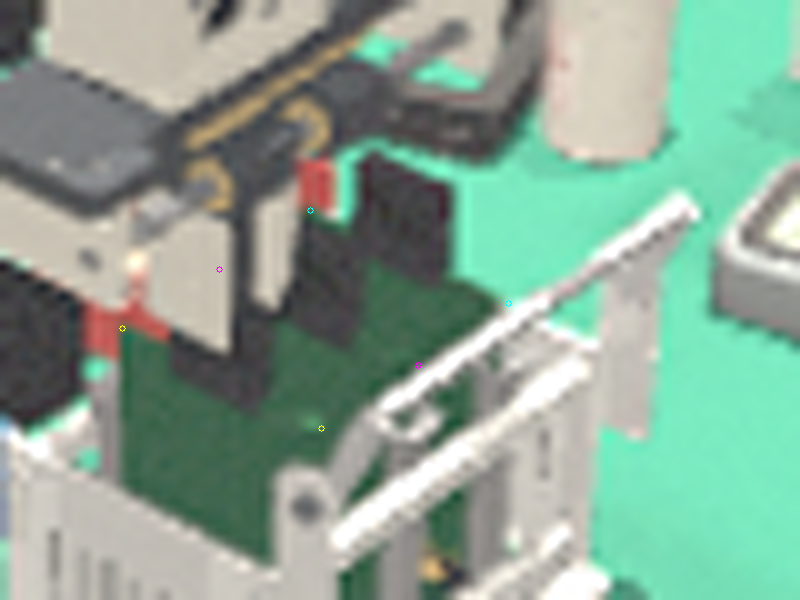

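The picture shows the card home. Its upper left board corner is at panel (122,328), against (122,329) expected. Its handle's lower corner at (250,412) lines up with those of the fitted cards at (343,347) and (437,286). Now I release, go up, and work out the bar angle and true fingertip height from this image.

```bash
python3 -m inch '[0,0,0,0,0,0,0.45,0,0,0,0,0,0,0.45,0,0,0,0,0,0,0.45,0,0,0,0,0,0,0.45,0,0,0,0,0,0,0.45]' | egrep 'pos|force|width'; python3 -m inch '[0,0,0,0,0,-0.006,0.45,0,0,0,0,0,-0.012,0.45,0,0,0,0,0,-0.03,0.45,0,0,0,0,0,-0.04,0.45,0,0,0,0,0,-0.02,0.9,0,0,0,0,0,0,0.9,0,0,0,0,0,0,0.9]' | egrep 'time|pos|force|width'; python3 - <<'E'
from m import *
yw=-.034; ux=np.array([np.cos(yw),np.sin(yw),0]); uy=np.array([-np.sin(yw),np.cos(yw),0])
rc=np.array([531.2,-93.5,0]); px=lambda q:np.array(q)/10+[269.5,149.5]
def onp(u,p0,n):
    o,d=ray(u,*S); return o+d*((p0-o)@n)/(d@n)
# finger lowest corner on plane y=-25
print("tip corner",[onp(px((232,352)),rc+uy*k,uy).round(1) for k in(45+24,45+5)])
# bar ends & middle: strip seen edge-on from (385,410) to (690,205)
for nm,q,k in(("left",(385,410),75),("mid",(537,308),0),("right",(690,205),-75)):
    w=onp(px(q),rc+uy*k,uy); r=(w-rc); X=r@ux+68; Z=w[2]-133.5; print("bar",nm,w.round(1),"X,Z from pivot",X.round(1),Z.round(1),"theta",np.arctan2(Z,X).round(2),"r",np.hypot(X,Z).round(1))
w=onp(px((305,505)),rc+uy*75,uy); print("pivot screw left",((w-rc)@ux).round(1),w[2].round(1))
E
```

```text
tool_pos: [532.0, -48.8, 116.5]
contact_force: [0.2, -0.2, -0.2]
grip_width: 24.8
finger_force: 0.0
time: 15.6
tool_pos: [533.2, -49.1, 205.0]
contact_force: [-0.3, 0.9, -0.2]
grip_width: 9.6
finger_force: 0.0
tip corner [array([509.2, -23.7, 160.8]), array([524.6, -43.2, 143.6])]
bar left [447.3 -15.6 172.3] X,Z from pivot -18.5 38.8 theta 2.02 r 42.9
bar mid [447.6 -90.7 167.8] X,Z from pivot -15.6 34.3 theta 2.0 r 37.7
bar right [ 444.  -165.6  168. ] X,Z from pivot -16.7 34.5 theta 2.02 r 38.4
pivot screw left -58.2 124.7
```

The card is released with no residual force. The bar stands at θ ≈ 2.0, its middle at about (447.5, -91, 168). The true fingertip height is about TCP + 24.5. I shut the fingers, go in front of the bar, then sweep it back.

```bash
python3 go.py 425 -91 205 -0.034; python3 -m inch '[0,0,0,-0.034,0.013,0,1,0,0,0,-0.034,0.013,0,1,0,0,0,-0.034,0.013,0,1,0,0,0,-0.034,0.0145,0,1,0,0,0,0,0,0,1,0,0,0,0,0,0,1]' | egrep 'pos|force|width';  python3 go.py 425 -91 126 -0.034
```

```text
now [533.2 -49.1 205. ] [ 3.141e+00 -2.700e-03 -3.420e-02] F [-0.3  0.9 -0.2] t 15.6 w 9.6 gf 0.0
turn [ 0.0004 -0.0018 -0.0001] shift after turn [-0.1334  0.057  -0.    ] rows>= 3.0
tool_pos: [421.3, -88.1, 203.1]
contact_force: [0.0, -0.3, 1.0]
grip_width: 0.3
finger_force: 0.0
now [421.3 -88.1 203.1] [-3.1411e+00  1.3000e-03 -3.5900e-02] F [ 0.  -0.3  1. ] t 16.1 w 0.3 gf 0.0
turn [-0.0003  0.0009 -0.0013] shift after turn [0.0048 0.0034 0.0963] rows>= 2.0
```

```bash
python3 -m inch '[0,0,0,0.003,0.003,0.03,1,0,0,0,0,0,0.03,1,0,0,0,0,0,0.02,1,0,0,0,0,0,0.015,1,0,0,0,0,0,0,1]' | egrep 'pos|force'; python3 -m inch '[0,0,0,0.008,0,0,1,0,0,0,0.008,0,0,1,0,0,0,0.008,0,0,1,0,0,0,0,0,0,1]'| egrep 'pos|force'; python3 -m inch '[0,0,0,0.008,0,0,1,0,0,0,0.008,0,0,1,0,0,0,0.008,0,0,1,0,0,0,0,0,0,1]'| egrep 'pos|force'; python3 -m inch '[0,0,0,0.008,0,0,1,0,0,0,0.008,0,0,1,0,0,0,0,0,0,1]'| egrep 'pos|force'
```

```text
tool_pos: [423.9, -89.6, 124.9]
contact_force: [-0.5, 0.5, -0.4]
finger_force: 0.0
tool_pos: [446.2, -91.5, 128.4]
contact_force: [-0.3, 0.1, -0.1]
finger_force: 0.0
tool_pos: [464.4, -92.0, 127.6]
contact_force: [-0.4, 0.7, 0.4]
finger_force: 0.0
tool_pos: [477.1, -92.4, 127.5]
contact_force: [-1.0, -0.0, 0.3]
finger_force: 0.2
```

```bash
python3 -m inch '[0,0,0,0.007,0,0,1,0,0,0,0.006,0,0,1,0,0,0,0,0,0,1]'| egrep 'pos|force'; python3 -m inch '[0,0,0,-0.003,0,0,1,0,0,0,0,0,-0.02,1,0,0,0,0,0,-0.02,1,0,0,0,0.012,0,0,1,0,0,0,0,0,0,1,0,0,0,0,0,0,1]'| egrep 'time|pos|force'; python3 go.py 495.5 -92 130 -0.034
```

```text
tool_pos: [488.1, -93.0, 128.1]
contact_force: [-0.1, 0.5, 0.7]
finger_force: 0.1
time: 18.18
tool_pos: [493.7, -92.8, 159.0]
contact_force: [0.2, 0.7, 0.5]
finger_force: 0.0
now [493.7 -92.8 159. ] [-3.1415e+00  3.0000e-04 -3.4000e-02] F [0.2 0.7 0.5] t 18.18 w 0.0 gf 0.0
turn [-0.      0.0002 -0.    ] shift after turn [ 0.0022 -0.0011  0.0362] rows>= 1.0
```

Now I press down in small steps, watching Fz.

```bash
for i in 1 2 3; do python3 -m inch '[0,0,0,0,0,0.005,1,0,0,0,0,0,0.005,1,0,0,0,0,0,0.004,1,0,0,0,0,0,0,1]'| egrep 'pos|act_force'; done;  for i in 1 2; do python3 -m inch '[0,0,0,0,0,0.0025,1,0,0,0,0,0,0.0025,1,0,0,0,0,0,0,1]'| egrep 'pos|act_force'; done
```

```text
tool_pos: [492.7, -92.6, 147.0]
contact_force: [-0.4, 0.3, 0.1]
tool_pos: [493.1, -92.7, 136.4]
contact_force: [-0.1, 0.6, 0.8]
tool_pos: [493.4, -92.8, 125.4]
contact_force: [-0.3, -0.4, 0.3]
tool_pos: [493.5, -92.8, 121.8]
contact_force: [0.6, 1.4, 0.9]
tool_pos: [493.3, -92.8, 117.6]
contact_force: [-0.1, -0.6, -0.2]
```

```bash
for i in 1 2 3 4 5; do python3 -m inch '[0,0,0,0,0,0.0025,1,0,0,0,0,0,0,1]'| egrep 'pos|act_force'; done; python3 - <<'E'
from m import *
A=avg("scene",3)[0]; pickle.dump(A,open("d3.pkl","wb"))
yw=-.034; ux=np.array([np.cos(yw),np.sin(yw),0]); uy=np.array([-np.sin(yw),np.cos(yw),0]); pv=np.array([531.2,-93.5,133.5])-68*ux
# predicted pixel of strip's upper face edge middle for several angles, at y = +60,-60 ; brightness there
for th in(0,.15,.3,.5,.8,1.2,2.0):
    r=[]
    for k in(68,55,20,-20,-55):
        w=pv+uy*k+ux*(35*np.cos(th)-2*np.sin(th))+np.array([0,0,35*np.sin(th)+2*np.cos(th)]); u=proj(w,*S); r.append((u.round(0).astype(int).tolist(),int(A[int(round(u[1]))-1:int(round(u[1]))+2,int(round(u[0]))].min(1).max())))
    print(th,r)
E
```

```text
tool_pos: [493.4, -92.8, 115.7]
contact_force: [0.2, -0.1, 0.5]
tool_pos: [493.4, -92.8, 113.7]
contact_force: [0.4, -0.8, 0.6]
tool_pos: [493.4, -92.8, 111.7]
contact_force: [0.1, -0.8, 0.2]
tool_pos: [493.5, -92.9, 109.7]
contact_force: [0.2, 0.1, 0.5]
tool_pos: [493.7, -92.9, 108.5]
contact_force: [-0.4, 0.3, 3.3]
0 [([295, 193], 97), ([298, 191], 93), ([305, 186], 94), ([314, 180], 90), ([320, 175], 88)]
0.15 [([295, 191], 97), ([298, 189], 93), ([306, 184], 92), ([314, 179], 87), ([321, 174], 123)]
0.3 [([296, 190], 95), ([298, 188], 75), ([306, 183], 87), ([314, 178], 87), ([321, 173], 123)]
0.5 [([296, 189], 46), ([299, 187], 56), ([307, 182], 104), ([315, 176], 103), ([322, 172], 83)]
0.8 [([298, 187], 34), ([301, 186], 75), ([309, 180], 103), ([317, 175], 105), ([324, 170], 61)]
1.2 [([302, 187], 93), ([304, 185], 93), ([312, 180], 100), ([320, 175], 88), ([327, 170], 60)]
2.0 [([309, 191], 40), ([312, 189], 60), ([319, 184], 38), ([327, 178], 57), ([334, 174], 122)]
```

```bash
for i in 1 2 3 4; do python3 -m inch '[0,0,0,0,0,0.002,1,0,0,0,0,0,0,1]'| egrep 'pos|act_force'; done
```

```text
tool_pos: [493.8, -93.0, 108.2]
contact_force: [-5.0, 1.9, 15.6]
tool_pos: [494.0, -93.0, 108.0]
contact_force: [-9.3, 2.3, 28.0]
tool_pos: [494.1, -93.0, 107.7]
contact_force: [-12.8, 4.2, 39.2]
tool_pos: [494.2, -93.1, 107.5]
contact_force: [-17.8, 4.8, 50.8]
```

A hard stop is reached at TCP 107.5. I back off, move the arm aside, and check the bar and card by image measurement.

```bash
python3 -m inch '[0,0,0,0,0,-0.008,1,0,0,0,0,0,-0.03,1,0,0,0,0,0,-0.045,1,0,0,0,0,0,-0.045,1,0,0,0,0,0,-0.045,1,0,0,0,0,0,-0.03,1,0,0,0,0,0,0,1]'| egrep 'pos|act_force'; python3 -m inch '[0,0,0,-0.01,0.046,0,1,0,0,0,-0.01,0.046,0,1,0,0,0,-0.01,0.046,0,1,0,0,0,-0.01,0.046,0,1,0,0,0,-0.01,0.046,0,1,0,0,0,-0.01,0.046,0,1,0,0,0,-0.01,0.046,0,1,0,0,0,-0.01,0.046,0,1,0,0,0,0,0,0,1,0,0,0,0,0,0,1]'| egrep 'time|pos|act_force'
python3 - <<'E'
from m import *
t=avg("top",6)[0]; s=avg("scene",6)[0]; pickle.dump((s,t),open("d4.pkl","wb"))
for nm,A,B in(("top",D["top"][0],t),("scene",D["scene"][0],s)):
    d=abs(A-B).max(2); k,l,st,c=cv2.connectedComponentsWithStats((d>45).astype(np.uint8))
    for i in range(1,k):
        if st[i,4]>25: print(nm,st[i],c[i].round(1))
# top: bright profile along rack x at three y lines, plotted as plane z=135 coordinates
yw=-.034; ux=np.array([np.cos(yw),np.sin(yw),0]); uy=np.array([-np.sin(yw),np.cos(yw),0]); rc=np.array([531.2,-93.5,0])
for k in(22,-22,-66):
    for nm,A in(("before",D["top"][0]),("after",t)):
        print(k,nm,[int(cv2.getRectSubPix(A.min(2).astype(np.float32),(1,1),tuple(map(float,proj(rc+uy*k+ux*X+[0,0,135],*T))))[0,0]) for X in range(-96,-9,3)])
E
```

```text
tool_pos: [495.9, -93.7, 269.5]
contact_force: [-0.1, -1.1, -0.2]
time: 22.75
tool_pos: [418.5, -386.2, 262.3]
contact_force: [-0.0, 0.3, 0.4]
top [ 363  159  197  122 9697] [473.1 231.1]
top [492 181  20  31 350] [503.1 195.6]
top [298 199   5   9  34] [300.1 203.1]
top [289 208  53   8 302] [314.3 211.6]
top [312 225  15   4  36] [317.9 226.6]
top [ 261  243   81   40 1960] [301.  266.6]
top [400 242  13   8  67] [405.2 245.9]
top [ 202  281   74  125 2429] [237.4 344.2]
top [332 281  25  24 361] [344.6 292.1]
top [374 280  38  12 235] [391.1 285.3]
top [436 281  47  50 580] [458.2 302.1]
top [352 290  77  17 523] [389.9 296.3]
top [ 259  301   86   39 1473] [304.4 316.3]
top [374 303  48  74 816] [401.8 340.9]
top [252 309  26  41 490] [261.9 329.1]
top [ 310  309  108  111 2534] [351.8 355.1]
top [ 422  323  138   97 7047] [496.2 371.3]
top [276 337  32  32 354] [293.3 351. ]
top [ 306  351   59   69 1340] [335.7 381.5]
top [270 353  33  35 692] [286.3 371.7]
top [251 365  17  35 244] [259.  382.6]
top [388 382  34  38 197] [406.6 402.4]
top [312 387  13  33 251] [316.9 405. ]
to
[... 1112 characters left out ...]
 34, 34, 33]
22 after [0, 0, 8, 50, 114, 163, 172, 156, 147, 127, 97, 93, 138, 179, 165, 106, 49, 39, 64, 107, 149, 169, 163, 134, 88, 53, 39, 37, 36]
-22 before [18, 18, 33, 78, 140, 172, 160, 133, 111, 100, 100, 113, 149, 179, 170, 123, 67, 39, 34, 33, 33, 34, 34, 34, 38, 39, 38, 34, 33]
-22 after [20, 21, 34, 78, 145, 189, 197, 180, 150, 116, 101, 112, 147, 178, 169, 120, 62, 40, 60, 109, 156, 175, 175, 156, 106, 58, 37, 34, 31]
-66 before [0, 0, 2, 19, 59, 101, 121, 106, 80, 69, 70, 91, 140, 177, 166, 118, 83, 77, 76, 74, 74, 76, 77, 75, 67, 59, 56, 60, 68]
-66 after [0, 0, 4, 20, 50, 78, 90, 84, 73, 68, 71, 89, 137, 174, 160, 109, 70, 70, 88, 120, 153, 168, 163, 137, 99, 68, 57, 60, 69]
```

The top view shows the strip at X ≈ -33 mm from the rack's middle, which is the closed position. As a last check I measure its height in the scene view and the three handles' alignment.

```bash
python3 - <<'E'
from m import *
s,t=pickle.load(open("d4.pkl","rb")); s0=D["scene"][0]
yw=-.034; ux=np.array([np.cos(yw),np.sin(yw),0]); uy=np.array([-np.sin(yw),np.cos(yw),0]); rc=np.array([531.2,-93.5,0])
g=lambda A,u:float(cv2.getRectSubPix(A.astype(np.float32),(1,1),tuple(map(float,u)))[0,0])
for k in(60,22,-22,-55): print(k,"z120..152",[int(g(s.min(2),proj(rc+uy*k-ux*33+[0,0,z],*S))) for z in range(120,153,2)])
# handle face darkness profile (max channel) vertically at each handle's +y face centre: z edges 126..158
for nm,k in(("spare",45),("c1",0),("c2",-45)):
    for dx in (-8,8):
        w=rc+uy*(k+5)+ux*dx; r=[]
        for z in range(114,172,2):
            u=proj(w+[0,0,z],*S); r.append(int(g(s[...,1]-s[...,0],u)))
        print(nm,dx,"G-R z114..",r)
    if k==45: continue
    u=proj(rc+uy*k+[0,0,146],*S).astype(int); print("  moved?",abs(s-s0).mean(2)[u[1]-6:u[1]+5,u[0]-4:u[0]+5].mean().round(1))
E
```

```text
60 z120..152 [124, 190, 172, 114, 160, 225, 227, 228, 228, 215, 179, 138, 92, 58, 28, 24, 23]
22 z120..152 [21, 28, 39, 78, 125, 170, 214, 219, 223, 222, 203, 150, 102, 57, 36, 25, 22]
-22 z120..152 [23, 24, 28, 74, 119, 171, 211, 219, 224, 226, 197, 146, 99, 52, 36, 23, 26]
-55 z120..152 [78, 56, 66, 79, 133, 182, 205, 222, 222, 219, 214, 182, 127, 91, 61, 56, 56]
spare -8 G-R z114.. [-1, 5, 12, 18, 17, 14, 6, 0, 0, 0, 0, 0, 0, 0, 0, 0, 0, 0, 0, 0, -1, 0, 0, -1, -1, -2, 6, 15, 27]
spare 8 G-R z114.. [21, 20, 21, 22, 19, 15, 7, 0, 0, -1, 0, 1, 0, 0, -1, -1, -1, 0, 0, 0, 0, 0, 0, 0, 0, 0, -10, -20, -19]
c1 -8 G-R z114.. [-1, 2, 9, 13, 15, 10, 1, 0, 0, -1, -1, -1, 0, 1, 2, 1, 1, 0, 0, -1, -1, 0, 0, -1, -1, 3, 18, 20, 11]
c1 8 G-R z114.. [24, 24, 23, 21, 17, 11, 4, 1, 1, 1, 0, 0, 0, 0, 0, 0, 0, 0, 0, 0, 0, -1, -1, 0, -2, -9, -37, -57, -65]
  moved? 2.0
c2 -8 G-R z114.. [-1, 3, 10, 12, 13, 8, 1, 0, -1, 0, 0, -1, 0, 0, 0, 0, 0, 0, 0, -1, -1, -1, -2, -1, 11, 32, 67, 78, 64]
c2 8 G-R z114.. [24, 24, 23, 21, 17, 11, 4, 0, -1, -1, 0, 0, -2, -1, -1, 0, 0, -1, -1, -2, -2, -2, -3, -5, 6, 21, 41, 52, 28]
  moved? 2.0
```

The results agree:
- **Bar:** level along its whole length and at closed height within the image accuracy. It met a hard stop.
- **Spare card:** aligned with the fitted cards to about 1 mm.
- **Fitted cards:** unmoved.

I hand in the job.

```bash
python3 -c "
from plant import close_job
print(close_job())"
```

```text
the job is handed in; nothing more can be done
None
```

The spare card is fitted and pressed home in the rack's left place, component side facing the same way as the other two. The hold-down bar is closed on its stop, and the job was handed in at about 23 s. The card lines up with its neighbours to about 1 mm and the bar sits at closed height to about 2 mm.

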